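# Load the print-block dryer

### The arm

A 6-joint arm with a two-finger parallel gripper is mounted at the origin on the work surface. World frame = base frame: x ahead of the robot, y to its left, z up, the work surface at z = 0. Lengths are in mm, angles in rad, forces in N, time in s.
With the tool pointing down it reaches from about 350 to 975 mm from the base axis. Payload 7.1 kg.
Tool frame: the origin (TCP) lies between the finger pads; the fingertips stand 19 mm ahead of it and the grasp point (between the pads) is the TCP; z points along the fingers, y is the line along which they close (so a half turn about z gives the same grasp; the last joint's range is limited). The gripper opens to 88 mm and grips with 3 to 60 N. Pads are 20 mm wide; open, the fingers measure 115 mm over their backs; the gripper's body (75 mm by 178 mm) begins 61 mm behind the grasp point.
Start: joints at [1.318, 0.423, 1.63, -0, 1.089, -0.019], TCP at [144.766, 607.987, 241.675] pointing down, gripper open.
Joint ranges: [-3, 3], [-0.9, 2.11], [0.09, 2.58], [-1.31, 4.45], [0.11, 2.69], [-2.54, 2.54]. Speed limits (rad/s): [2.39, 2.39, 3.01, 3.14, 3.14, 3.14].

### API

Orientations are given as a rotation vector (axis times angle).
In Python, from workcell import ctrl gives the robot as it stands.
- The arm moves only by the tool arm_command, never from a script. Its argument "series" is a list of rows, each an object with "linear": the shift along the tool's x, y, z in m, a list of three; "turn": the turn about the tool's z in rad. A call has 1 to 10 rows; each row shifts and turns the commanded pose from where the row before left it, along the tool's axes as they then stand; what a row does not reach is not made up. A row lasts 1/10 s, in which the tool goes at most 50 mm and 8.59 degrees, less where a joint would pass 70% of its speed; a pose out of reach is approached as far as the arm can. A call with a gripper value outside its range is refused whole. "jaw" is the opening, from -1 (shut) to 1 (fully open), set as the call begins (left out, the last holds). The fingers move at their own pace and stop on an object; the grip force is fixed at half the most. Time passes only in rows, so rows that do not move let the fingers close. It gives the time, the measured TCP pose, the force, the opening and the grip force at its end, in the units of the state.
- ctrl.get_obs(): the state, without advancing time (a new reading comes with each control period).
- ctrl.get_image(name): name is "scene" or "top" or "wrist"; returns a dict with "frame" (420x560x3 uint8, blue, green, red), "fx", "fy", "cx", "cy" (pixels), "rvec" (rotation vector, rad) and "tvec" (3), from world to camera coordinates, as OpenCV has them. Camera axes: x right, y down, z forward; pixel columns grow to the right and rows downward; lengths in mm; the calibration is good to about 2 mm. The wrist camera is an equidistant fisheye: a pixel r from the principal point sees the ray r / f radians off the axis. A picture is of the moment at which its call begins. There is no depth.
- ctrl.close_job(): hands the job in; it is judged then, once.
The state is a dict: "t": time; "qpos": joint angles; "qvel": joint speeds; "joint_torque": joint torques, N m; "ee_pos": TCP position; "orientation": TCP orientation; "ft_force": force on the tool from outside, world axes, zero at the start; "moment": the same for the moment, N m; "width": finger opening in mm; "grasp_force": force on a finger pad.
Only numpy, scipy, OpenCV 4.12 (cv2) and the standard library are available. Lean on these libraries where they do the work, as an engineer would, in place of code of your own. Each camera call takes 0.05 s, during which the arm holds its last target. There are 200 camera calls.

### The job

The printing blocks have been washed and must go into the fan dryer. First pull the sloping rack out towards you until it clicks in its loading position, and with it there put every block lying on the table in a lane of its own, lengthwise and flat, letting it slide down against the stop; then push the loaded rack in until its detent clicks and it stays fully home, all blocks still against the stop. Leave the ink tin, the roller and the ink tube where they are.

Things in the scene. Friction and masses are not known exactly. Their poses are not given: they have to be found in the camera images.
- block1: One of up to five alike printing blocks (brown lino glued on plywood), a plain cuboid 66 mm long (own x), 48 mm wide (own y), 24 mm thick (own z), about 60 g, lying flat on the table at the start. Origin at the middle of the block. None if this block is absent.
- block2: One of up to five alike printing blocks (brown lino glued on plywood), a plain cuboid 66 mm long (own x), 48 mm wide (own y), 24 mm thick (own z), about 60 g, lying flat on the table at the start. Origin at the middle of the block. None if this block is absent.
- block3: One of up to five alike printing blocks (brown lino glued on plywood), a plain cuboid 66 mm long (own x), 48 mm wide (own y), 24 mm thick (own z), about 60 g, lying flat on the table at the start. Origin at the middle of the block. None if this block is absent.
- block4: One of up to five alike printing blocks (brown lino glued on plywood), a plain cuboid 66 mm long (own x), 48 mm wide (own y), 24 mm thick (own z), about 60 g, lying flat on the table at the start. Origin at the middle of the block. None if this block is absent.
- block5: One of up to five alike printing blocks (brown lino glued on plywood), a plain cuboid 66 mm long (own x), 48 mm wide (own y), 24 mm thick (own z), about 60 g, lying flat on the table at the start. Origin at the middle of the block. None if this block is absent.
- deck (a point): White enamelled sloping shelf of the carriage, so slick that blocks slide down it; 150 mm long, 328 mm wide. Origin on its surface at the middle of the lower edge, at the inner face of the stop lip (6 mm thick, 18 mm high), 48 mm above the table. x runs up the slope (24 degrees; in plan away from the robot, along the slide), z normal to the surface, y across.
- lane_mid (a point): Lower end of the middle lane (same point as the deck's origin). Ribs 8 mm wide and high, round-topped, run along the deck's x at y = -160, -96, -32, 32, 96, 160 mm; between them are five lanes 56 mm wide, centres at y = -128, -64, 0, 64, 128 mm. A block lies in a lane with its long side up the slope; against the stop its middle is at deck x = 33, z = 12 mm.
- dryer: Fixed frame of the dryer: 400 mm long plate and side rails (up to 34 mm high, 386 mm wide over all), with a white fan box 340 mm wide, 115 mm high at the end away from the robot; the shelf stays clear of the box by some 20 mm when fully in. Origin on the table between the rails; own x is the slide's inward direction.
- tab_top (a point): Top middle of the carriage's black upright grip tab, 105 mm above the table, at the robot's side of the shelf: 60 mm wide across the slide, 12 mm thick along the slide, the upper 75 mm free; its face is 40 mm from the stop lip. Pinch it along the slide direction, or push it, to move the carriage.
- carriage (a joint): Travel in m: 0 fully out towards the robot (loading), 0.12 fully in at the fan box; grows along the level direction of the deck's x. A spring ball detent holds each end: it resists below 0.018 and above 0.102, has crests at 0.008 and 0.112, and from 1 mm past a crest pulls the carriage home by itself once let go. Passing a crest takes about 5 N, moving between them under 1 N.
- ink_tin: Bystander: closed round ink tin, 70 mm diameter, 37 mm high, loose among the blocks; origin at the middle of its underside.
- brayer: Bystander: ink roller with a black 90 mm rubber roll and red handle, about 175 mm long, 38 mm high, loose; origin under the roll, handle to its -x.
- ink_tube: Bystander: metal ink tube 120 mm long, 34 mm wide, 20 mm high, loose; origin at its underside.
There are look-alikes about, which are no part of the job. Leave any orange look-alike of the block5 alone.

How it is judged:
By the outcome, as a careful person would: the job done as asked, in the order asked, and still so for the second after the job is handed in, with the robot touching nothing.
Of block1, block2, block3, block4, block5 only 4 to 5 are there at a start; the rules pass over those that are not, and their reading is None.
At some moment in a run one of block1, block2, block3, block4, block5 may be knocked a few centimetres aside while the robot is not near it.
Once in a run the grip may slacken for a moment while it holds something.
It also fails if it takes over 210 s, if anything falls off the work surface, if the arm or the gripper's body presses on something with over 40 N, if the wrist force passes 120 N, or if a joint passes its speed limit or range.

## Working session

There is one attempt and no reset: what is moved stays moved. The work goes in short steps, Python scripts to look and compute and a tool call to move; the robot and the scene stay as the last step left them, time stands still between calls to the robot, and variables do not carry over. Pictures are saved under pics/ and viewed, at most 14 in all, crops included, and the job is handed in when it is done.

Besides the shell and the picture viewer there is one more tool, called after "Call:" as a command line: name --argument value ..., lists and objects as JSON in quotes. arm_command: Moves the arm, as the interface text tells. Its arguments: {"type":"object","properties":{"series":{"type":"array"},"jaw":{"type":"number"}},"required":["series"]}

```bash
mkdir -p pics; ls; python3 - <<'E'
from workcell import ctrl
import cv2
o=ctrl.get_obs()
print({k:(v if not hasattr(v,'round') else v) for k,v in o.items()})
for n in ("scene","top"):
    d=ctrl.get_image(n); cv2.imwrite(f"pics/{n}0.png",d["frame"])
    print(n,d["fx"],d["fy"],d["cx"],d["cy"],d["rvec"],d["tvec"])
E
```

```text
pics
{'t': 0.0, 'qpos': array([ 1.31798246e+00,  4.23836669e-01,  1.63069013e+00,  8.29631798e-06,
        1.08856887e+00, -1.90310056e-02]), 'qvel': array([ 0.00099943, -0.00036436, -0.00012449,  0.00074642,  0.00135387,
       -0.00023245]), 'joint_torque': array([ 2.43474795e-03, -5.44635057e+01, -2.73666698e+01,  6.43744273e-02,
        2.28651072e-02, -1.28777656e-04]), 'ee_pos': array([144.64834643, 607.49550091, 240.9042171 ]), 'orientation': array([-3.66370862e-01, -3.11994326e+00,  2.33743931e-03]), 'ft_force': array([ 0.44797318,  0.17888481, -0.0411809 ]), 'moment': array([-0.00578879,  0.00953732,  0.01026483]), 'grasp_force': 0.0, 'width': 88.06774471852798}
scene 497.71891080545225 497.71891080545225 286.8736805056844 214.51961207069766 [ 1.81086422  2.0074926  -0.58300071] [ 141.21659639 -362.37280469 1735.71958514]
top 457.5398400738247 457.5398400738247 280.53927127817974 213.02418348051708 [ 2.14751985 -2.10654911  0.23252936] [-100.61805058  510.30010116 1014.79632762]
```

View pics/top0.png

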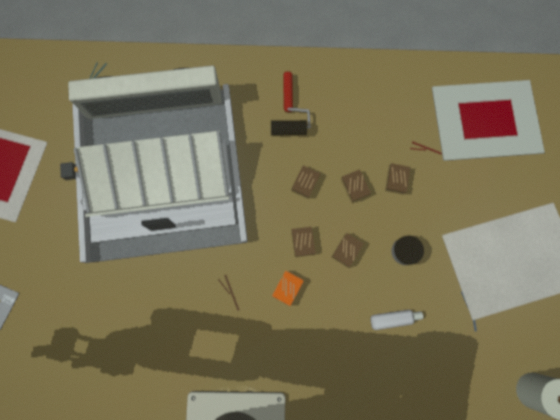

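View pics/scene0.png

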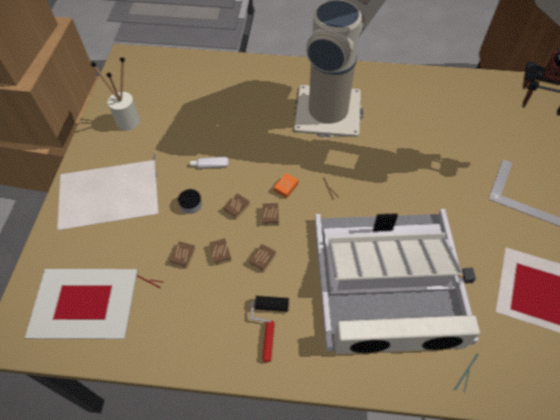

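Top view: five brown blocks near (308,181), (358,186), (399,178), (306,241) and (350,250). The orange look-alike is at (288,288), and the carriage with its tab at (158,224) appears to be pushed in.

```bash
cat > h.py <<'E'
import numpy as np, cv2
from workcell import ctrl
from scipy.spatial.transform import Rotation as R
def snap(n,path=None):
    d=ctrl.get_image(n)
    if path: cv2.imwrite(path,d["frame"])
    return d
def cam(d):
    return cv2.Rodrigues(np.array(d["rvec"],float))[0],np.array(d["tvec"],float).ravel()
def pix2w(d,uv,z,fish=False):
    Rm,t=cam(d); out=[]
    for u,v in np.atleast_2d(uv).astype(float):
        a,b=(u-d["cx"])/d["fx"],(v-d["cy"])/d["fy"]
        if fish:
            r=np.hypot(a,b); s=np.sin(r)/r if r>1e-9 else 1; ray=np.array([a*s,b*s,np.cos(r)])
        else: ray=np.array([a,b,1])
        c=-Rm.T@t; w=Rm.T@ray; out.append(c+w*(z-c[2])/w[2])
    return np.array(out)
def w2pix(d,p,fish=False):
    Rm,t=cam(d); q=np.atleast_2d(p)@Rm.T+t
    if fish:
        rr=np.hypot(q[:,0],q[:,1]); th=np.arctan2(rr,q[:,2]); k=th/np.maximum(rr,1e-9)
        return np.c_[d["cx"]+d["fx"]*q[:,0]*k,d["cy"]+d["fy"]*q[:,1]*k]
    return np.c_[d["cx"]+d["fx"]*q[:,0]/q[:,2],d["cy"]+d["fy"]*q[:,1]/q[:,2]]
def toolmat(o): return R.from_rotvec(o["orientation"]).as_matrix()
E
python3 - <<'E'
from h import *
d=snap("top"); f=d["frame"]
np.save("top0.npy",d,allow_pickle=True)
print("base,camera",w2pix(d,[[0,0,0],[145,608,240]]),-cam(d)[0].T@cam(d)[1])
hsv=cv2.cvtColor(f,cv2.COLOR_BGR2HSV)
for n,c in dict(a=(308,181),b=(358,186),c=(399,178),d=(306,241),e=(350,250),tin=(409,250),org=(288,288)).items():
    print(n,pix2w(d,[c],24).round())
a=cv2.resize(f[150:275,270:430],(800,625),interpolation=cv2.INTER_CUBIC)[:600]
cv2.imwrite("pics/c1.png",a)
b=cv2.resize(f[60:270,60:260],(571,600),interpolation=cv2.INTER_CUBIC)
cv2.imwrite("pics/c2.png",b)
E
```

```text
base,camera [[ 235.17374766  443.10249606]
 [-121.87914867  390.1792243 ]] [ 303.23633762  -70.63290837 1096.99612018]
a [[ 598. -157.   24.]]
b [[ 589. -278.   24.]]
c [[ 611. -379.   24.]]
d [[ 451. -153.   24.]]
e [[ 432. -257.   24.]]
tin [[ 435. -397.   24.]]
org [[ 341. -112.   24.]]
```

View pics/c1.png

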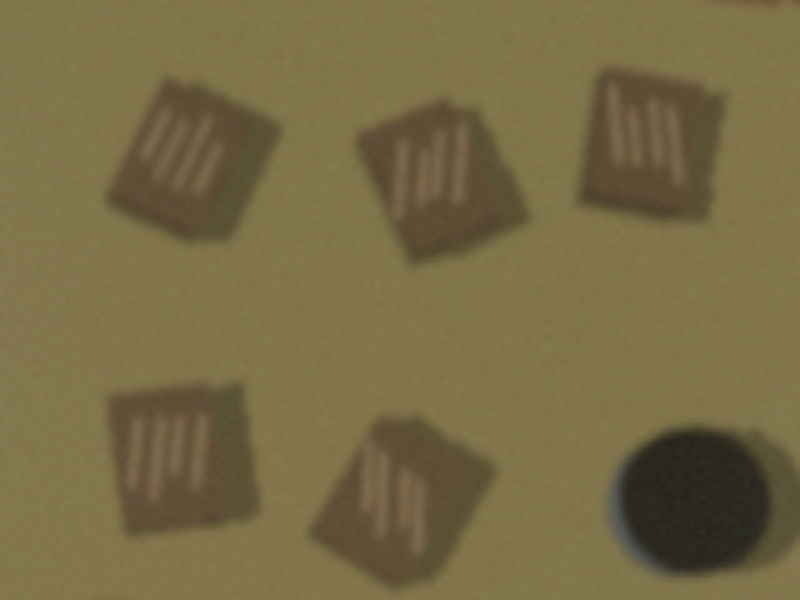

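View pics/c2.png

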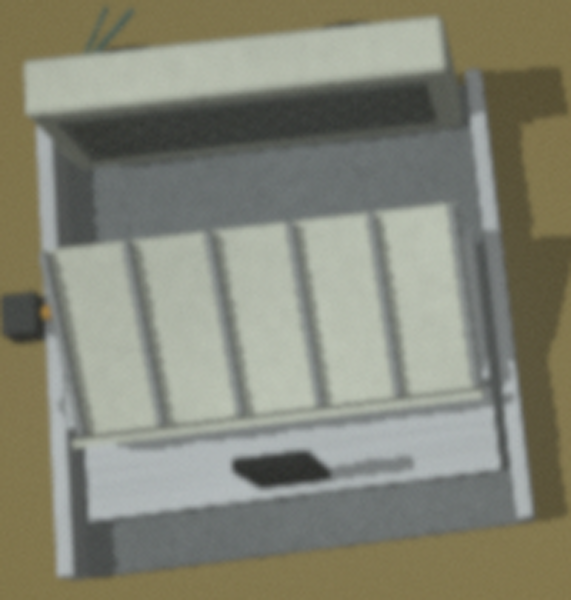

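c1: all five brown blocks are visible, with the long sides roughly along image-vertical and shadows to the right. c2: tab top around (270,460), lip line (75,443)-(490,393), rear deck edge (50,250)-(452,205).

```bash
python3 - <<'E'
from h import *
d=np.load("top0.npy",allow_pickle=True).item()
C=dict(a=[(170,80),(108,200),(190,240),(250,118)],b=[(358,135),(412,262),(500,225),(450,100)],c=[(605,68),(580,203),(680,217),(703,88)],d=[(108,398),(128,535),(225,525),(205,385)],e=[(380,418),(312,530),(398,587),(467,470)])
for n,c in C.items():
    p=pix2w(d,np.array(c)/5+[270,150],24)[:,:2]
    l=p[0]-p[1]; w=p[3]-p[0]
    print(n,p.mean(0).round(),"len",np.linalg.norm(l).round(),np.linalg.norm(w).round(),"ang",np.degrees(np.arctan2(l[1],l[0])).round(1))
g=lambda uv,z:pix2w(d,np.array(uv)/2.857+60,z)
def seg(n,uv,z):
    p=g(uv,z)[:,:2];v=p[1]-p[0]; print(n,p.round(),"len",np.linalg.norm(v).round(),"ang",np.degrees(np.arctan2(v[1],v[0])).round(1))
seg("lip",[(490,393),(75,443)],64); seg("deckfarT",[(452,205),(50,250)],109)
seg("railL",[(63,577),(42,250)],34); seg("railR",[(525,518),(478,75)],34)
seg("frontrail",[(525,518),(63,577)],34)
seg("frontplate",[(515,520),(75,577)],0)
seg("boxtopfront",[(445,70),(27,118)],115)
seg("boxbotfront",[(437,122),(95,163)],0)
seg("tabtop",[(310,452),(235,462)],105)
seg("tabtop2",[(330,478),(255,487)],30)
E
```

```text
a [ 596. -152.] len 68.0 43.0 ang -25.8
b [ 588. -273.] len 68.0 49.0 ang 22.1
c [ 609. -378.] len 70.0 49.0 ang -11.8
d [ 449. -146.] len 66.0 47.0 ang 8.9
e [ 432. -252.] len 63.0 48.0 ang -31.2
lip [[544.  23.]
 [495. 352.]] len 332.0 ang 98.4
deckfarT [[686.  55.]
 [641. 368.]] len 316.0 ang 98.3
railL [[391. 363.]
 [666. 408.]] len 279.0 ang 9.4
railR [[446.  -6.]
 [836.  48.]] len 393.0 ang 7.9
frontrail [[446.  -6.]
 [391. 363.]] len 373.0 ang 98.5
frontplate [[449.   4.]
 [394. 367.]] len 367.0 ang 98.6
boxtopfront [[799.  65.]
 [748. 395.]] len 334.0 ang 98.7
boxbotfront [[807.  86.]
 [760. 386.]] len 303.0 ang 98.9
tabtop [[485. 156.]
 [476. 212.]] len 57.0 ang 99.0
tabtop2 [[477. 155.]
 [468. 216.]] len 61.0 ang 98.2
```

```bash
cat >> h.py <<'E'
U=np.array([np.cos(np.radians(8.6)),np.sin(np.radians(8.6))]); N=np.array([-U[1],U[0]])
def plan(p,yang,o=None,T=None):
    """p world mm; yang: wanted world angle (deg) of tool y (mod 180). prints turn, then shift in tool axes after the turn (m)"""
    o=o or ctrl.get_obs(); M=toolmat(o)
    cur=np.degrees(np.arctan2(M[1,1],M[0,1]))
    dw=(yang-cur+90)%180-90           # world ccw
    q6=o["qpos"][5]
    for k in (dw,dw-180*np.sign(dw)):
        turn=-np.radians(k)            # tool z down
        M2=M@R.from_euler("z",turn).as_matrix()
        print(f"turn {turn:.4f} (q6 now {q6:.2f}) lin",(M2.T@(np.array(p)-o['ee_pos'])/1000).round(4))
    print("pos",o["ee_pos"].round(1),"yang",round(cur,2),"tiltz",M[:,2].round(4),"w",round(o["width"],1),"F",o["ft_force"].round(1),"gf",round(o["grasp_force"],1),"t",round(o["t"],1))
E
python3 -c "
from h import *
plan([475,182,200],8.6)"
```

```text
turn 1.1869 (q6 now -0.02) lin [-0.4702  0.263   0.0415]
turn -1.9547 (q6 now -0.02) lin [ 0.4702 -0.263   0.0415]
pos [144.7 607.6 241.1] yang 76.6 tiltz [-3.0e-04 -1.1e-03 -1.0e+00] w 87.7 F [ 0.1 -0.5  0.4] gf 0.0 t 0.1
```

Call:
arm_command --series '[{"linear": [0,0,0],"turn": 0.132},{"linear": [0,0,0],"turn": 0.132},{"linear": [0,0,0],"turn": 0.132},{"linear": [0,0,0],"turn": 0.132},{"linear": [0,0,0],"turn": 0.132},{"linear": [0,0,0],"turn": 0.132},{"linear": [0,0,0],"turn": 0.132},{"linear": [0,0,0],"turn": 0.132},{"linear": [0,0,0],"turn": 0.131},{"linear": [0,0,0],"turn": 0}]' --jaw -0.05

```text
t: 1.15
ee_pos: [144.7, 607.8, 241.4]
orientation: [2.05, 2.38, -0.001]
ft_force: [0.5, -0.0, 0.2]
width: 41.6
grasp_force: 0.0
```

Call:
arm_command --series '[{"linear": [-0.035,0.0197,0.003],"turn": 0},{"linear": [-0.035,0.0197,0.003],"turn": 0},{"linear": [-0.035,0.0197,0.003],"turn": 0},{"linear": [-0.035,0.0197,0.003],"turn": 0},{"linear": [-0.035,0.0197,0.003],"turn": 0},{"linear": [-0.035,0.0197,0.003],"turn": 0},{"linear": [-0.035,0.0197,0.003],"turn": 0},{"linear": [-0.035,0.0197,0.003],"turn": 0},{"linear": [-0.035,0.0197,0.003],"turn": 0},{"linear": [-0.035,0.0197,0.003],"turn": 0}]'

```text
t: 2.15
ee_pos: [392.6, 290.0, 211.7]
orientation: [2.044, 2.386, 0.0]
ft_force: [1.0, 0.0, 1.0]
width: 41.7
grasp_force: 0.0
```

Call:
arm_command --series '[{"linear": [-0.035,0.0197,0.003],"turn": 0},{"linear": [-0.035,0.0197,0.003],"turn": 0},{"linear": [-0.035,0.0197,0.003],"turn": 0},{"linear": [-0.0152,0.0069,0.0025],"turn": 0},{"linear": [0,0,0],"turn": 0},{"linear": [0,0,0],"turn": 0}]'

```text
t: 2.75
ee_pos: [474.8, 182.3, 200.0]
orientation: [-2.047, -2.382, 0.001]
ft_force: [-0.6, 0.3, 0.3]
width: 42.0
grasp_force: 0.0
```

```bash
python3 - <<'E'
from h import *
plan([475,182,85],8.6)
d=snap("wrist","pics/w1.png"); np.save("w1.npy",d,allow_pickle=True)
print(d["fx"],d["cx"],d["cy"],-cam(d)[0].T@cam(d)[1], w2pix(d,[[475,182,105]],True))
E
```

```text
turn 0.0009 (q6 now 0.19) lin [-0.0004  0.0002  0.115 ]
turn -3.1407 (q6 now 0.19) lin [ 0.0004 -0.0002  0.115 ]
pos [474.8 182.3 200. ] yang 8.65 tiltz [-6.e-04  0.e+00 -1.e+00] w 42.0 F [-0.6  0.3  0.3] gf 0.0 t 2.8
325.19226210127806 278.400166149064 216.0331221055961 [463.71252365 261.21432    343.84460947] [[277.80486538 225.97134841]]
```

View pics/w1.png

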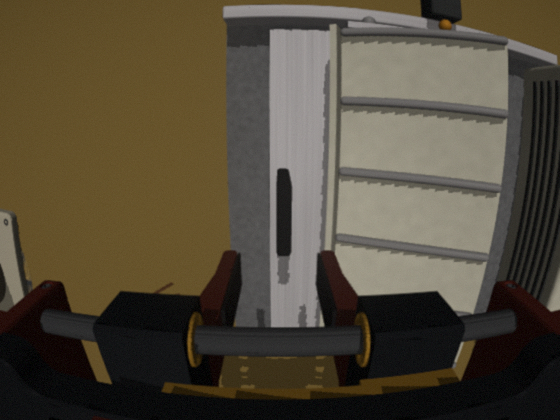

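Wrist view: tab as a dark bar from (284,170) to (284,254), between the open fingers; the lip is at column ~335.

```bash
python3 - <<'E'
from h import *
d=np.load("w1.npy",allow_pickle=True).item()
p=pix2w(d,[(278,170),(290,170),(291,254),(278,254)],105,True); print(p.round(1),p.mean(0))
print(pix2w(d,[(331,210),(339,210)],64,True).round(1))
plan([*p.mean(0)[:2],85],8.6)
E
```

```text
[[468.6 225.2 105. ]
 [477.4 226.5 105. ]
 [489.  160.2 105. ]
 [478.7 158.7 105. ]] [478.41425802 192.63504673 105.        ]
[[522.1 190.5  64. ]
 [529.4 191.7  64. ]]
turn 0.0016 (q6 now 0.19) lin [0.0091 0.0053 0.1151]
turn -3.1400 (q6 now 0.19) lin [-0.0091 -0.0053  0.1151]
pos [474.6 182.8 200.1] yang 8.69 tiltz [-4.e-04  1.e-04 -1.e+00] w 41.6 F [-0.2 -0.  -0.2] gf 0.0 t 2.8
```

Call:
arm_command --series '[{"linear": [0.0075,0.0045,0],"turn": 0},{"linear": [0,0,0.025],"turn": 0},{"linear": [0,0,0.025],"turn": 0},{"linear": [0,0,0.025],"turn": 0},{"linear": [0,0,0.02],"turn": 0},{"linear": [0,0,0.015],"turn": 0},{"linear": [0,0,0.005],"turn": 0},{"linear": [0,0,0],"turn": 0}]'

```text
t: 3.6
ee_pos: [477.9, 191.3, 84.8]
orientation: [-2.046, -2.383, 0.001]
ft_force: [0.1, -0.5, -0.4]
width: 41.5
grasp_force: 0.0
```

Call:
arm_command --series '[{"linear": [0,0,0],"turn": 0},{"linear": [0,0,0],"turn": 0},{"linear": [0,0,0],"turn": 0},{"linear": [0,0,0],"turn": 0},{"linear": [0,0,0],"turn": 0},{"linear": [0,0,0],"turn": 0}]' --jaw -1

```text
t: 4.2
ee_pos: [478.7, 190.5, 85.7]
orientation: [2.049, 2.381, 0.001]
ft_force: [-0.5, 0.6, 6.2]
width: 12.0
grasp_force: 30.0
```

Call:
arm_command --series '[{"linear": [0,-0.003,0],"turn": 0},{"linear": [0,-0.003,0],"turn": 0},{"linear": [0,-0.003,0],"turn": 0},{"linear": [0,-0.003,0],"turn": 0},{"linear": [0,-0.003,0],"turn": 0}]'

```text
t: 4.7
ee_pos: [464.2, 188.4, 85.6]
orientation: [2.048, 2.381, 0.002]
ft_force: [5.4, -0.7, 1.8]
width: 11.8
grasp_force: 30.0
```

Call:
arm_command --series '[{"linear": [0,-0.002,0],"turn": 0},{"linear": [0,-0.002,0],"turn": 0},{"linear": [0,0,0],"turn": 0}]'

```text
t: 5.0
ee_pos: [460.0, 187.7, 85.6]
orientation: [2.048, 2.381, 0.001]
ft_force: [2.3, -0.5, 7.3]
width: 11.8
grasp_force: 30.0
```

Call:
arm_command --series '[{"linear": [0,-0.002,0],"turn": 0},{"linear": [0,-0.002,0],"turn": 0},{"linear": [0,0,0],"turn": 0}]'

```text
t: 5.3
ee_pos: [455.5, 187.0, 85.6]
orientation: [-2.049, -2.381, -0.0]
ft_force: [-0.1, -0.1, 9.1]
width: 11.6
grasp_force: 30.0
```

Call:
arm_command --series '[{"linear": [0,-0.002,0],"turn": 0},{"linear": [0,-0.002,0],"turn": 0},{"linear": [0,0,0],"turn": 0}]'

```text
t: 5.6
ee_pos: [451.0, 186.3, 85.6]
orientation: [-2.049, -2.381, 0.001]
ft_force: [-3.2, -1.0, 12.3]
width: 11.6
grasp_force: 30.0
```

Call:
arm_command --series '[{"linear": [0,-0.002,-0.0005],"turn": 0},{"linear": [0,-0.001,0],"turn": 0},{"linear": [0,0,0],"turn": 0}]'

```text
t: 5.9
ee_pos: [447.7, 185.8, 85.6]
orientation: [-2.048, -2.381, 0.002]
ft_force: [-3.8, 1.0, 7.7]
width: 11.8
grasp_force: 30.0
```

Call:
arm_command --series '[{"linear": [0,-0.002,0],"turn": 0},{"linear": [0,-0.001,0],"turn": 0},{"linear": [0,0,0],"turn": 0}]'

```text
t: 6.2
ee_pos: [447.7, 185.9, 85.7]
orientation: [2.047, 2.38, 0.005]
ft_force: [8.4, -0.2, -4.7]
width: 11.7
grasp_force: 30.0
```

Hard stop reached past the crest (force changed sign, then rose). Release and lift, moving over the deck to measure lanes.

Call:
arm_command --series '[{"linear": [0,0.001,0],"turn": 0},{"linear": [0,0,0],"turn": 0},{"linear": [0,0,0],"turn": 0},{"linear": [0,0,0],"turn": 0},{"linear": [0,0,-0.02],"turn": 0},{"linear": [0,0,-0.03],"turn": 0},{"linear": [0,0,-0.04],"turn": 0},{"linear": [0,0,-0.045],"turn": 0},{"linear": [0,0,-0.045],"turn": 0},{"linear": [0,0,0],"turn": 0}]' --jaw -0.05

```text
t: 7.2
ee_pos: [449.6, 186.9, 271.4]
orientation: [2.045, 2.378, 0.015]
ft_force: [0.4, -0.4, -0.8]
width: 41.9
grasp_force: 0.0
```

```bash
python3 - <<'E'
from h import *
d=snap("wrist","pics/w2.png"); np.save("w2.npy",d,allow_pickle=True)
d2=snap("top","pics/t2.png"); np.save("t2.npy",d2,allow_pickle=True)
cv2.imwrite("pics/w2c.png",cv2.resize(d["frame"][0:400,200:560],(675,600)))if 0 else None
# automatic block finder
f=cv2.GaussianBlur(d2["frame"],(3,3),0).astype(int); b,g,r=f[...,0],f[...,1],f[...,2]
for n,(u,v) in dict(block=(307,185),blockd=(300,240),tab=(330,300),shad=(320,190),stripe=(307,181)).items(): print(n,f[v,u])
plan([446,185,210],8.6)
E
```

```text
block [ 68  96 115]
blockd [ 69  96 114]
tab [ 82 127 140]
shad [ 71 112 122]
stripe [ 71 100 120]
turn 0.0000 (q6 now 0.22) lin [-0.0007 -0.0011  0.0564]
turn -3.1416 (q6 now 0.22) lin [0.0007 0.0011 0.0564]
pos [446.9 185.8 266.4] yang 8.6 tiltz [ 2.e-03  8.e-04 -1.e+00] w 41.6 F [-0.5 -0.5 -0.8] gf 0.0 t 7.3
```

View pics/w2.png

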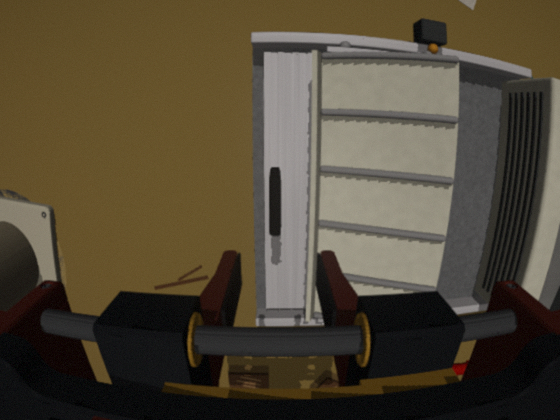

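Wrist view after the click: tab at (275,202), lip inner edge at column ~320, rib lower ends at rows ~62, 115, 172, 225 and 279.

```bash
python3 - <<'E'
from h import *
d=np.load("w2.npy",allow_pickle=True).item()
lo=pix2w(d,[(322,62),(321,115),(320,172),(319,225),(317,279)],57,True)
hi=pix2w(d,[(459,59),(456,122),(451,181),(443,240),(436,290)],116,True)
ys=np.array([160,96,32,-32,-96])
tab=pix2w(d,[(275,167),(275,235)],105,True);print("tab",tab.round(1))
for P in (lo,hi): 
    print(P.round(1)); print("u",(P[:,:2]@U).round(1),"origin lateral",(P[:,:2]@N-ys).round(1))
for a,b in zip(lo,hi): print(np.degrees(np.arctan2(*(b-a)[1::-1])).round(1),np.linalg.norm((b-a)[:2]).round(0))
print("tabgrip u,n",np.array([447.7,185.9])@U,np.array([447.7,185.9])@N)
# block masks
d2=np.load("t2.npy",allow_pickle=True).item()
f=cv2.GaussianBlur(d2["frame"],(5,5),0).astype(int); b,g,r=f[...,0],f[...,1],f[...,2]
m=((r-g>14)&(r<135)&(r-g<45)).astype(np.uint8)
m=cv2.morphologyEx(m,cv2.MORPH_OPEN,np.ones((3,3)))
for c in cv2.findContours(m,cv2.RETR_EXTERNAL,cv2.CHAIN_APPROX_NONE)[0]:
    A=cv2.contourArea(c)
    if A<150: continue
    (w,s,_)=cv2.minAreaRect(pix2w(d2,c[:,0,:],22)[:,:2].astype(np.float32))
    print("blob",c[:,0].mean(0).round(),A,np.round(w),np.round(s),round(_,1))
E
```

```text
tab [[443.4 222.  105. ]
 [453.5 153.5 105. ]]
[[477.3 339.6  57. ]
 [485.4 280.5  57. ]
 [494.9 217.5  57. ]
 [505.1 155.9  57. ]
 [516.3  85.9  57. ]]
u [522.7 521.8 521.9 522.7 523.3] origin lateral [104.4 108.7 109.  110.7 103.7]
[[609.1 367.6 116. ]
 [616.2 301.6 116. ]
 [624.7 240.8 116. ]
 [634.4 176.5 116. ]
 [647.2 115.5 116. ]]
u [657.2 654.4 653.6 653.6 657.2] origin lateral [112.4 110.1 112.7 111.6 113.4]
12.0 135.0
9.2 133.0
10.2 132.0
9.0 131.0
12.7 134.0
tabgrip u,n 470.4648521409301 116.86283797688962
blob [341. 257.] 160.0 [ 416. -238.] [52. 24.] 57.0
blob [306. 244.] 234.5 [ 445. -154.] [48. 36.] 1.1
blob [354. 182.] 384.5 [ 599. -269.] [55. 51.] 25.2
blob [306. 180.] 461.0 [ 600. -150.] [48. 68.] 65.0
blob [398. 177.] 483.0 [ 614. -378.] [50. 67.] 79.5
blob [424. 148.] 213.0 [ 692. -448.] [76. 29.] 81.5
```

Call:
arm_command --series '[{"linear": [0,0,0],"turn": 0.148},{"linear": [0,0,0],"turn": 0.148},{"linear": [0,0,0],"turn": 0.148},{"linear": [0,0,0],"turn": 0.148},{"linear": [0,0,0],"turn": 0.148},{"linear": [0,0,0],"turn": 0.148},{"linear": [0,0,0],"turn": 0.148},{"linear": [0,0,0],"turn": 0.148},{"linear": [0,0,0],"turn": 0.148},{"linear": [0,0,0],"turn": 0.148}]' --jaw 0.8

```text
t: 8.3
ee_pos: [445.4, 185.2, 263.3]
orientation: [3.119, 0.368, -0.007]
ft_force: [0.0, 0.2, -1.4]
width: 78.8
grasp_force: 0.0
```

```bash
python3 -c "
from h import *
plan([449,-146,180],-81.1)"
```

```text
turn 0.0794 (q6 now 1.71) lin [-0.0474  0.3277  0.0839]
turn -3.0622 (q6 now 1.71) lin [ 0.0474 -0.3277  0.0839]
pos [445.4 185.2 263.3] yang -76.55 tiltz [-0.0041 -0.0016 -1.    ] w 78.8 F [ 0.   0.2 -1.4] gf 0.0 t 8.3
```

Call:
arm_command --series '[{"linear": [0,0,0],"turn": 0.0794},{"linear": [-0.0053,0.0364,0.009],"turn": 0},{"linear": [-0.0053,0.0364,0.009],"turn": 0},{"linear": [-0.0053,0.0364,0.009],"turn": 0},{"linear": [-0.0053,0.0364,0.009],"turn": 0},{"linear": [-0.0053,0.0364,0.009],"turn": 0},{"linear": [-0.0053,0.0364,0.009],"turn": 0},{"linear": [-0.0053,0.0364,0.009],"turn": 0},{"linear": [-0.0053,0.0364,0.009],"turn": 0},{"linear": [-0.0053,0.0364,0.009],"turn": 0}]'

```text
t: 9.3
ee_pos: [450.6, -146.3, 182.3]
orientation: [-3.13, -0.253, 0.006]
ft_force: [0.6, 0.5, -0.1]
width: 78.8
grasp_force: 0.0
```

Call:
arm_command --series '[{"linear": [0,0,0],"turn": 0},{"linear": [0,0,0],"turn": 0}]'

```text
t: 9.5
ee_pos: [450.7, -145.4, 182.8]
orientation: [-3.13, -0.25, 0.006]
ft_force: [0.2, 1.3, 0.0]
width: 79.1
grasp_force: 0.0
```

```bash
cat >> h.py <<'E'
def blocks(d,amin=300,z=24,fish=True,dbg=None):
    lab=cv2.cvtColor(cv2.GaussianBlur(d["frame"],(5,5),0),cv2.COLOR_BGR2LAB).astype(int)
    hsv=cv2.cvtColor(cv2.GaussianBlur(d["frame"],(5,5),0),cv2.COLOR_BGR2HSV).astype(int)
    m=((hsv[...,0]<18)&(hsv[...,0]>5)&(hsv[...,1]>60)&(hsv[...,1]<150)&(hsv[...,2]>45)).astype(np.uint8)
    m=cv2.morphologyEx(cv2.morphologyEx(m,cv2.MORPH_CLOSE,np.ones((7,7))),cv2.MORPH_OPEN,np.ones((5,5)))
    if dbg: cv2.imwrite(dbg,m*255)
    for c in cv2.findContours(m,cv2.RETR_EXTERNAL,cv2.CHAIN_APPROX_NONE)[0]:
        if cv2.contourArea(c)<amin: continue
        p=pix2w(d,c[:,0,:],z,fish)[:,:2].astype(np.float32)
        (x,y),(w,h),a=cv2.minAreaRect(p)
        if w<h: w,h,a=h,w,a+90
        a=(a+90)%180-90
        print(f"blob px{c[:,0].mean(0).round()} A{cv2.contourArea(c):.0f} at {x:.0f},{y:.0f} size {w:.0f}x{h:.0f} long ang {a:.1f}")
E
python3 - <<'E'
from h import *
plan([449,-146,22],-81.1)
d=snap("wrist","pics/w3.png"); np.save("w3.npy",d,allow_pickle=True)
blocks(d)
hsv=cv2.cvtColor(cv2.GaussianBlur(d["frame"],(5,5),0),cv2.COLOR_BGR2HSV)
u,v=w2pix(d,[[449,-146,24]],True)[0].round().astype(int);print(u,v,[hsv[v+i,u+i].tolist() for i in (-20,-8,0,8,20,60)])
E
```

```text
turn 0.0039 (q6 now 1.07) lin [-0.0012  0.0007  0.1608]
turn -3.1377 (q6 now 1.07) lin [ 0.0012 -0.0007  0.1608]
pos [ 450.7 -145.4  182.8] yang -80.88 tiltz [-0.004   0.0016 -1.    ] w 79.1 F [0.2 1.3 0. ] gf 0.0 t 9.5
blob px[377. 233.] A2406 at 435,-250 size 66x55 long ang -31.4
blob px[280. 202.] A3171 at 454,-147 size 68x48 long ang 8.1
blob px[508.  99.] A1835 at 613,-374 size 70x57 long ang -10.3
blob px[430.  89.] A2835 at 592,-272 size 67x56 long ang 23.6
blob px[311.  51.] A3506 at 600,-151 size 68x48 long ang -25.0
279 206 [[14, 149, 94], [14, 150, 92], [14, 146, 94], [14, 148, 93], [14, 151, 93], [20, 146, 136]]
```

View pics/w3.png

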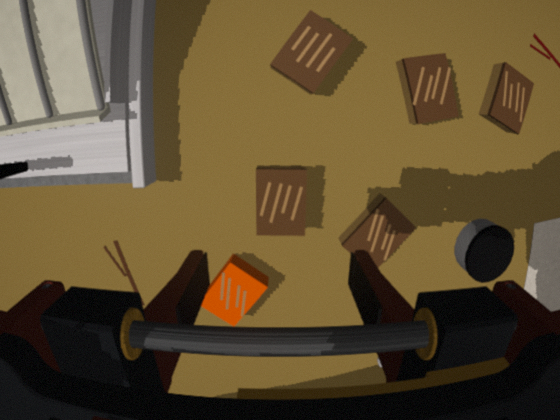

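The wrist camera sees all five blocks, and the colour finder gives sizes of about 67x50 that match. Grasp block d at (452,-147).

Call:
arm_command --series '[{"linear": [0.001,0.002,0.025],"turn": 0.004},{"linear": [0,0,0.03],"turn": 0},{"linear": [0,0,0.03],"turn": 0},{"linear": [0,0,0.03],"turn": 0},{"linear": [0,0,0.025],"turn": 0},{"linear": [0,0,0.015],"turn": 0},{"linear": [0,0,0.004],"turn": 0},{"linear": [0,0,0],"turn": 0}]'

```text
t: 10.35
ee_pos: [453.3, -146.0, 25.3]
orientation: [-3.131, -0.249, 0.002]
ft_force: [-1.3, 0.1, 0.6]
width: 79.2
grasp_force: 0.0
```

Call:
arm_command --series '[{"linear": [0,0,0],"turn": 0},{"linear": [0,0,0],"turn": 0},{"linear": [0,0,0],"turn": 0},{"linear": [0,0,0],"turn": 0},{"linear": [0,0,0],"turn": 0}]' --jaw -1

```text
t: 10.85
ee_pos: [453.9, -147.3, 26.1]
orientation: [3.132, 0.247, 0.001]
ft_force: [-0.1, -0.6, 5.4]
width: 47.6
grasp_force: 30.0
```

Call:
arm_command --series '[{"linear": [0,0,-0.02],"turn": 0},{"linear": [0,0,-0.03],"turn": 0},{"linear": [0,0,-0.04],"turn": 0},{"linear": [0,0,-0.04],"turn": 0},{"linear": [0,0,-0.03],"turn": 0},{"linear": [0,0,0],"turn": 0}]'

```text
t: 11.45
ee_pos: [455.9, -148.0, 189.5]
orientation: [3.129, 0.246, 0.011]
ft_force: [0.5, -0.5, -1.1]
width: 47.6
grasp_force: 30.0
```

```bash
cat >> h.py <<'E'
U0,N0=521.5,111.
def lane(y,s=82,z=180): return [*((U0+s)*U+(N0+y)*N),z]
E
python3 -c "
from h import *
print(lane(128),lane(-128))
plan(lane(128),-81.4)"
```

```text
[np.float64(560.9755288788214), np.float64(326.5573548385131), 180] [np.float64(599.256576800411), np.float64(73.43572129047959), 180]
turn 0.0071 (q6 now 1.07) lin [ 0.1748 -0.4536  0.0091]
turn -3.1345 (q6 now 1.07) lin [-0.1748  0.4536  0.0091]
pos [ 455.9 -148.   189.5] yang -80.99 tiltz [ 0.0073 -0.0026 -1.    ] w 47.6 F [ 0.5 -0.5 -1.1] gf 30.0 t 11.4
```

Call:
arm_command --series '[{"linear": [0.0145,-0.0378,0],"turn": 0.007},{"linear": [0.0145,-0.0378,0],"turn": 0},{"linear": [0.0145,-0.0378,0],"turn": 0},{"linear": [0.0145,-0.0378,0],"turn": 0},{"linear": [0.0145,-0.0378,0],"turn": 0},{"linear": [0.0145,-0.0378,0],"turn": 0},{"linear": [0.0145,-0.0378,0],"turn": 0},{"linear": [0.0145,-0.0378,0],"turn": 0},{"linear": [0.0145,-0.0378,0],"turn": 0},{"linear": [0.0145,-0.0378,0],"turn": 0}]'

```text
t: 12.45
ee_pos: [539.5, 249.7, 184.0]
orientation: [3.132, 0.236, -0.003]
ft_force: [0.9, 0.2, -0.0]
width: 47.7
grasp_force: 30.0
```

Call:
arm_command --series '[{"linear": [0.0145,-0.0378,0],"turn": 0},{"linear": [0.0145,-0.0378,0.01],"turn": 0},{"linear": [0,0,0.01],"turn": 0},{"linear": [0,0,0.01],"turn": 0},{"linear": [0,0,0],"turn": 0},{"linear": [0,0,0],"turn": 0}]'

```text
t: 13.05
ee_pos: [556.9, 325.9, 154.9]
orientation: [3.132, 0.234, -0.003]
ft_force: [-0.5, 0.4, -0.4]
width: 47.6
grasp_force: 30.0
```

```bash
python3 - <<'E'
from h import *
plan(lane(128,z=128),-81.4)
d=snap("wrist","pics/w4.png"); np.save("w4.npy",d,allow_pickle=True)
blocks(d,z=140)
E
```

```text
turn -0.0010 (q6 now 1.93) lin [ 0.0042 -0.0001  0.0269]
turn 3.1406 (q6 now 1.93) lin [-0.0042  0.0001  0.0269]
pos [556.9 325.9 154.9] yang -81.46 tiltz [-0.0017 -0.0011 -1.    ] w 47.6 F [-0.5  0.4 -0.4] gf 30.0 t 13.1
blob px[278. 268.] A10370 at 556,326 size 70x53 long ang 8.5
```

View pics/w4.png

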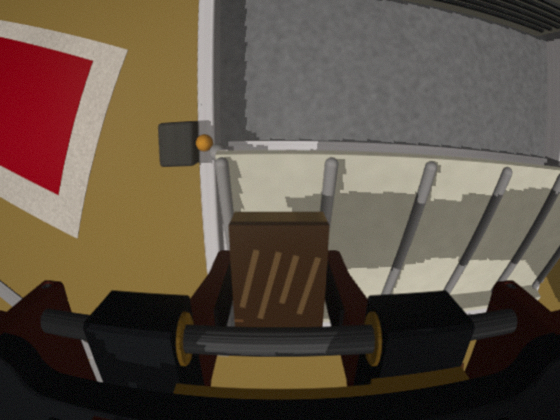

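Wrist view: block held over the outer lane, with rib far ends at (221,161), (332,161), (430,168) and (507,172). Block far edge spans columns 231-328.

```bash
python3 - <<'E'
from h import *
d=np.load("w4.npy",allow_pickle=True).item()
P=pix2w(d,[(221,161),(332,161),(430,168),(507,172)],116,True)
print((P[:,:2]@U).round(1),(P[:,:2]@N-[160,96,32,-32]).round(1))
far=pix2w(d,[(220,160),(331,160)],116,True); lo=pix2w(d,[(223,220),(331,213)],None or 100,True); print((lo[:,:2]@N-[160,96]).round(1),(lo[:,:2]@U).round(1))
T=pix2w(d,[(230,225),(329,225),(236,325),(321,327)],154.9-2,True); print("block top",(T[:,:2]@N-128).round(1),(T[:,:2]@U).round(1))
o=ctrl.get_obs()["ee_pos"][:2]; print("tcp",o@N-128,o@U)
E
```

```text
[657.1 657.  654.8 655.4] [111.8 112.7 114.8 115.8]
[115.  109.4] [616.9 621.5]
block top [134.2  87.1 134.5  87.8] [631.2 631.1 573.2 571.8]
tcp 111.1508976959837 599.9196988198188
```

Call:
arm_command --series '[{"linear": [0,-0.001,0.01],"turn": 0},{"linear": [0,0,0.01],"turn": 0},{"linear": [0,0,0.006],"turn": 0},{"linear": [0,0,0.002],"turn": 0},{"linear": [0,0,0],"turn": 0},{"linear": [0,0,0],"turn": 0}]'

```text
t: 13.7
ee_pos: [557.4, 328.6, 127.8]
orientation: [-3.133, -0.236, -0.0]
ft_force: [0.6, 0.8, -0.4]
width: 47.8
grasp_force: 30.0
```

Call:
arm_command --series '[{"linear": [0,0,0],"turn": 0},{"linear": [0,0,0],"turn": 0},{"linear": [0,0,0],"turn": 0},{"linear": [0,0,0],"turn": 0},{"linear": [0,0,0],"turn": 0},{"linear": [0,0,0],"turn": 0}]' --jaw 0.4

```text
t: 14.3
ee_pos: [557.3, 328.5, 127.7]
orientation: [-3.133, -0.236, -0.0]
ft_force: [-0.0, -0.5, 0.9]
width: 61.8
grasp_force: 0.0
```

Call:
arm_command --series '[{"linear": [0,0,-0.02],"turn": 0},{"linear": [0,0,-0.03],"turn": 0},{"linear": [0,0,-0.03],"turn": 0},{"linear": [0,0,0],"turn": 0},{"linear": [0,0,0],"turn": 0}]'

```text
t: 14.8
ee_pos: [557.5, 328.6, 208.2]
orientation: [-3.132, -0.236, -0.002]
ft_force: [-0.4, -0.7, -0.3]
width: 61.2
grasp_force: 0.0
```

```bash
python3 - <<'E'
from h import *
d=snap("wrist","pics/w5.png"); np.save("w5.npy",d,allow_pickle=True)
blocks(d,z=85)
t=snap("top","pics/t5.png");blocks(t,amin=250,fish=False)
plan([596,-151,180],-25-90)
E
```

```text
blob px[279. 263.] A2970 at 511,321 size 61x50 long ang 8.6
blob px[ 98. 211.] A501 at 514,342 size 71x48 long ang 16.4
blob px[356. 185.] A336 at 590,-273 size 59x42 long ang 23.7
blob px[398. 178.] A322 at 611,-377 size 58x41 long ang -10.4
turn 0.5867 (q6 now 1.93) lin [0.2382 0.4175 0.0269]
turn -2.5548 (q6 now 1.93) lin [-0.2382 -0.4175  0.0269]
pos [556.6 328.1 206.5] yang -81.38 tiltz [-0.0017 -0.001  -1.    ] w 61.5 F [ 0.4 -0.5 -0. ] gf 0.0 t 14.9
```

View pics/w5.png

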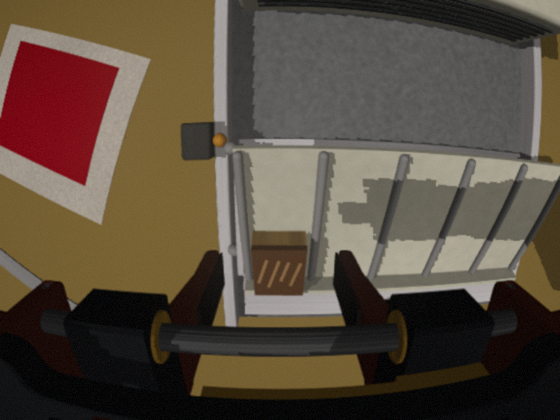

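Block 1 is in its lane at (279,263), down at the stop. Next, block a.

Call:
arm_command --series '[{"linear": [-0.0027,0.04,0.002],"turn": 0},{"linear": [-0.0027,0.04,0.002],"turn": 0},{"linear": [-0.0027,0.04,0.002],"turn": 0},{"linear": [-0.0027,0.04,0.002],"turn": 0},{"linear": [-0.0027,0.04,0.002],"turn": 0},{"linear": [-0.0027,0.04,0.002],"turn": 0},{"linear": [-0.0027,0.04,0.002],"turn": 0},{"linear": [-0.0027,0.04,0.002],"turn": 0},{"linear": [-0.0027,0.04,0.002],"turn": 0},{"linear": [-0.0027,0.04,0.002],"turn": 0}]' --jaw 0.8

```text
t: 15.9
ee_pos: [589.5, -72.6, 186.0]
orientation: [-3.132, -0.236, 0.004]
ft_force: [1.3, -0.8, 0.1]
width: 78.8
grasp_force: 0.0
```

Call:
arm_command --series '[{"linear": [-0.0027,0.04,0.002],"turn": 0},{"linear": [-0.0027,0.04,0.002],"turn": 0},{"linear": [0,0,0],"turn": 0.145},{"linear": [0,0,0],"turn": 0.145},{"linear": [0,0,0],"turn": 0.145},{"linear": [0,0,0],"turn": 0.145},{"linear": [0,0,0],"turn": 0},{"linear": [0,0,0],"turn": 0}]'

```text
t: 16.7
ee_pos: [596.6, -150.8, 182.6]
orientation: [-3.071, 0.663, 0.003]
ft_force: [-0.3, -0.1, -0.2]
width: 78.8
grasp_force: 0.0
```

```bash
python3 - <<'E'
from h import *
d=snap("wrist"); blocks(d,amin=1200)
plan([596,-151,25],-115.4)
E
```

```text
blob px[278. 199.] A3317 at 601,-152 size 68x48 long ang -25.4
blob px[393. 155.] A3116 at 594,-274 size 69x50 long ang 23.7
blob px[468. 103.] A2540 at 615,-374 size 66x60 long ang -9.4
turn 0.0173 (q6 now 1.73) lin [-0.0004  0.0005  0.1578]
turn -3.1243 (q6 now 1.73) lin [ 0.0004 -0.0005  0.1578]
pos [ 596.7 -150.8  182.8] yang -114.41 tiltz [-1.4e-03  4.0e-04 -1.0e+00] w 79.1 F [-0.3 -0.5 -0.7] gf 0.0 t 16.8
```

Call:
arm_command --series '[{"linear": [0.003,-0.0005,0.025],"turn": 0.017},{"linear": [0,0,0.03],"turn": 0},{"linear": [0,0,0.03],"turn": 0},{"linear": [0,0,0.03],"turn": 0},{"linear": [0,0,0.025],"turn": 0},{"linear": [0,0,0.014],"turn": 0},{"linear": [0,0,0.004],"turn": 0},{"linear": [0,0,0],"turn": 0}]'

```text
t: 17.55
ee_pos: [600.2, -151.8, 25.6]
orientation: [3.064, -0.694, -0.001]
ft_force: [-0.4, 0.1, 0.8]
width: 79.4
grasp_force: 0.0
```

Call:
arm_command --series '[{"linear": [0,0,0],"turn": 0},{"linear": [0,0,0],"turn": 0},{"linear": [0,0,0],"turn": 0},{"linear": [0,0,0],"turn": 0},{"linear": [0,0,0],"turn": 0}]' --jaw -1

```text
t: 18.05
ee_pos: [600.4, -151.9, 26.3]
orientation: [3.064, -0.696, 0.001]
ft_force: [-0.0, -0.3, 3.3]
width: 47.6
grasp_force: 30.0
```

Call:
arm_command --series '[{"linear": [0,0,-0.02],"turn": 0},{"linear": [0,0,-0.03],"turn": 0},{"linear": [0,0,-0.04],"turn": 0},{"linear": [0,0,-0.04],"turn": 0},{"linear": [0,0,-0.03],"turn": -0.145},{"linear": [0,0,0],"turn": -0.145},{"linear": [0,0,0],"turn": -0.145},{"linear": [0,0,0],"turn": -0.145},{"linear": [0,0,0],"turn": 0}]'

```text
t: 18.95
ee_pos: [599.9, -151.7, 185.7]
orientation: [-3.134, -0.211, 0.0]
ft_force: [-0.4, -0.4, -1.0]
width: 48.0
grasp_force: 30.0
```

```bash
sed -i 's/U0,N0=521.5,111./U0,N0=521.5,112./' h.py; python3 -c "
from h import *
plan(lane(64,z=160),-81.4)"
```

```text
turn -0.0154 (q6 now 1.17) lin [ 0.033  -0.4157  0.0257]
turn 3.1262 (q6 now 1.17) lin [-0.033   0.4157  0.0257]
pos [ 599.9 -151.7  185.7] yang -82.28 tiltz [-1.e-04  0.e+00 -1.e+00] w 48.0 F [-0.4 -0.4 -1. ] gf 30.0 t 18.9
```

Call:
arm_command --series '[{"linear": [0.003,-0.0378,0],"turn": -0.0154},{"linear": [0.003,-0.0378,0],"turn": 0},{"linear": [0.003,-0.0378,0],"turn": 0},{"linear": [0.003,-0.0378,0],"turn": 0},{"linear": [0.003,-0.0378,0],"turn": 0},{"linear": [0.003,-0.0378,0],"turn": 0},{"linear": [0.003,-0.0378,0],"turn": 0},{"linear": [0.003,-0.0378,0],"turn": 0},{"linear": [0.003,-0.0378,0],"turn": 0},{"linear": [0.003,-0.0378,0],"turn": 0}]'

```text
t: 19.95
ee_pos: [573.9, 228.1, 185.6]
orientation: [3.133, 0.226, -0.0]
ft_force: [-0.1, -0.5, -1.1]
width: 47.8
grasp_force: 30.0
```

Call:
arm_command --series '[{"linear": [0.003,-0.0377,0],"turn": 0},{"linear": [0,0,0.012],"turn": 0},{"linear": [0,0,0.012],"turn": 0},{"linear": [0,0,0],"turn": 0},{"linear": [0,0,0],"turn": 0}]'

```text
t: 20.45
ee_pos: [571.4, 262.8, 160.9]
orientation: [3.132, 0.23, -0.003]
ft_force: [0.2, -0.4, 0.2]
width: 47.6
grasp_force: 30.0
```

```bash
python3 - <<'E'
from h import *
d=snap("wrist"); o=ctrl.get_obs()
blocks(d,amin=1500,z=o["ee_pos"][2]-2)
plan(lane(64,z=127),-81.4); print(o["ee_pos"][:2]@N-64,o["ee_pos"][:2]@U)
E
```

```text
blob px[277. 269.] A10462 at 577,265 size 64x51 long ang 8.6
turn -0.0036 (q6 now 1.84) lin [-0.0012 -0.0015  0.0345]
turn 3.1380 (q6 now 1.84) lin [0.0012 0.0015 0.0345]
pos [571.8 263.  161.5] yang -81.61 tiltz [-7.e-04 -4.e-04 -1.e+00] w 48.0 F [ 0.4 -0.2 -1.9] gf 30.0 t 20.5
110.53036486100405 604.7193402870987
```

Call:
arm_command --series '[{"linear": [-0.003,-0.001,0.011],"turn": -0.0036},{"linear": [0,0,0.011],"turn": 0},{"linear": [0,0,0.007],"turn": 0},{"linear": [0,0,0.004],"turn": 0},{"linear": [0,0,0],"turn": 0},{"linear": [0,0,0],"turn": 0}]'

```text
t: 21.1
ee_pos: [568.7, 264.9, 128.7]
orientation: [-3.132, -0.239, -0.0]
ft_force: [-0.5, -1.0, -1.0]
width: 47.8
grasp_force: 30.0
```

Call:
arm_command --series '[{"linear": [0,0,0],"turn": 0},{"linear": [0,0,0],"turn": 0},{"linear": [0,0,0],"turn": 0},{"linear": [0,0,0],"turn": 0},{"linear": [0,0,0],"turn": 0},{"linear": [0,0,0],"turn": 0}]' --jaw 0.4

```text
t: 21.7
ee_pos: [568.6, 264.8, 128.7]
orientation: [-3.132, -0.239, -0.0]
ft_force: [-0.3, 0.7, 1.0]
width: 61.5
grasp_force: 0.0
```

Call:
arm_command --series '[{"linear": [0,0,-0.02],"turn": 0},{"linear": [0,0,-0.03],"turn": 0},{"linear": [0,0,-0.03],"turn": 0},{"linear": [0,0,0],"turn": 0}]'

```text
t: 22.1
ee_pos: [570.9, 265.8, 213.0]
orientation: [-3.13, -0.239, -0.011]
ft_force: [-0.1, 1.0, 0.2]
width: 61.4
grasp_force: 0.0
```

```bash
cat >> h.py <<'E'
def indeck():
    d=snap("wrist"); print("on deck (want lane y, s~15-33):")
    lab=blocks(d,amin=900,z=85)
E
python3 - <<'E'
from h import *
indeck()
plan([590,-273,180],-81.4)
E
```

```text
on deck (want lane y, s~15-33):
blob px[280. 267.] A2760 at 521,257 size 61x51 long ang 8.6
blob px[214. 261.] A1532 at 511,322 size 62x53 long ang 12.2
turn 0.0023 (q6 now 1.84) lin [-0.0607  0.5354  0.03  ]
turn -3.1393 (q6 now 1.84) lin [ 0.0607 -0.5354  0.03  ]
pos [569.8 265.4 210.9] yang -81.27 tiltz [ 0.0041  0.0018 -1.    ] w 61.5 F [ 1.3 -0.7  0.2] gf 0.0 t 22.1
```

Call:
arm_command --series '[{"linear": [-0.0043,0.0382,0.002],"turn": 0},{"linear": [-0.0043,0.0382,0.002],"turn": 0},{"linear": [-0.0043,0.0382,0.002],"turn": 0},{"linear": [-0.0043,0.0382,0.002],"turn": 0},{"linear": [-0.0043,0.0382,0.002],"turn": 0},{"linear": [-0.0043,0.0382,0.002],"turn": 0},{"linear": [-0.0043,0.0382,0.002],"turn": 0},{"linear": [-0.0043,0.0382,0.002],"turn": 0},{"linear": [-0.0043,0.0382,0.002],"turn": 0},{"linear": [-0.0043,0.0382,0.002],"turn": 0}]' --jaw 0.8

```text
t: 23.15
ee_pos: [583.1, -120.7, 187.1]
orientation: [-3.132, -0.239, 0.003]
ft_force: [0.8, -0.2, -0.2]
width: 79.5
grasp_force: 0.0
```

Call:
arm_command --series '[{"linear": [-0.0043,0.0382,0.002],"turn": 0},{"linear": [-0.0043,0.0382,0.002],"turn": 0},{"linear": [-0.0043,0.0382,0.002],"turn": 0},{"linear": [-0.0043,0.0382,0.002],"turn": 0},{"linear": [0,0,0],"turn": -0.131},{"linear": [0,0,0],"turn": -0.131},{"linear": [0,0,0],"turn": 0},{"linear": [0,0,0],"turn": 0}]'

```text
t: 23.95
ee_pos: [589.7, -272.6, 179.6]
orientation: [-3.074, -0.641, 0.002]
ft_force: [0.1, 0.3, -0.4]
width: 79.2
grasp_force: 0.0
```

```bash
python3 - <<'E'
from h import *
d=snap("wrist"); blocks(d,amin=1200)
plan([591,-273,26],-66.3)
E
```

```text
blob px[382. 225.] A2818 at 613,-376 size 69x55 long ang -10.8
blob px[282. 201.] A3352 at 594,-274 size 67x48 long ang 23.5
turn -0.0020 (q6 now 0.71) lin [0.001  0.001  0.1539]
turn 3.1395 (q6 now 0.71) lin [-0.001  -0.001   0.1539]
pos [ 589.9 -272.5  179.9] yang -66.42 tiltz [-1.2e-03  6.0e-04 -1.0e+00] w 78.9 F [ 0.8 -0.9  0.4] gf 0.0 t 24.0
```

Call:
arm_command --series '[{"linear": [0.0015,0.0025,0.025],"turn": 0},{"linear": [0,0,0.03],"turn": 0},{"linear": [0,0,0.03],"turn": 0},{"linear": [0,0,0.03],"turn": 0},{"linear": [0,0,0.022],"turn": 0},{"linear": [0,0,0.013],"turn": 0},{"linear": [0,0,0.004],"turn": 0},{"linear": [0,0,0],"turn": 0}]'

```text
t: 24.8
ee_pos: [592.8, -274.5, 26.6]
orientation: [-3.074, -0.646, 0.0]
ft_force: [0.4, -0.4, 1.6]
width: 78.9
grasp_force: 0.0
```

Call:
arm_command --series '[{"linear": [0,0,0],"turn": 0},{"linear": [0,0,0],"turn": 0},{"linear": [0,0,0],"turn": 0},{"linear": [0,0,0],"turn": 0},{"linear": [0,0,0],"turn": 0}]' --jaw -1

```text
t: 25.3
ee_pos: [592.9, -274.8, 27.3]
orientation: [3.074, 0.646, 0.001]
ft_force: [-0.0, -0.6, 3.2]
width: 48.0
grasp_force: 30.0
```

Call:
arm_command --series '[{"linear": [0,0,-0.02],"turn": 0},{"linear": [0,0,-0.03],"turn": 0},{"linear": [0,0,-0.04],"turn": 0},{"linear": [0,0,-0.04],"turn": 0},{"linear": [0,0,-0.03],"turn": 0.131},{"linear": [0,0,0],"turn": 0.131},{"linear": [0,0,0],"turn": 0}]'

```text
t: 26.0
ee_pos: [593.0, -274.8, 188.0]
orientation: [3.132, 0.237, 0.003]
ft_force: [0.5, -0.7, -1.0]
width: 47.7
grasp_force: 30.0
```

```bash
python3 -c "
from h import *
plan(lane(0,s=80,z=160),-81.4)"
```

```text
turn 0.0011 (q6 now 0.97) lin [ 0.0562 -0.4724  0.0275]
turn -3.1405 (q6 now 0.97) lin [-0.0562  0.4724  0.0275]
pos [ 593.  -274.8  188. ] yang -81.34 tiltz [ 1.9e-03 -9.0e-04 -1.0e+00] w 47.7 F [ 0.5 -0.7 -1. ] gf 30.0 t 26.0
```

Call:
arm_command --series '[{"linear": [0.0047,-0.0394,0],"turn": 0.001},{"linear": [0.0047,-0.0394,0],"turn": 0},{"linear": [0.0047,-0.0394,0],"turn": 0},{"linear": [0.0047,-0.0394,0],"turn": 0},{"linear": [0.0047,-0.0394,0],"turn": 0},{"linear": [0.0047,-0.0394,0],"turn": 0},{"linear": [0.0047,-0.0394,0],"turn": 0},{"linear": [0.0047,-0.0394,0],"turn": 0},{"linear": [0.0047,-0.0394,0],"turn": 0},{"linear": [0.0047,-0.0394,0],"turn": 0}]'

```text
t: 27.0
ee_pos: [578.6, 123.4, 185.5]
orientation: [3.132, 0.244, -0.003]
ft_force: [0.8, 0.2, -0.1]
width: 48.0
grasp_force: 30.0
```

Call:
arm_command --series '[{"linear": [0.0046,-0.0392,0],"turn": 0},{"linear": [0.0046,-0.0392,0],"turn": 0},{"linear": [0,0,0.012],"turn": 0},{"linear": [0,0,0.012],"turn": 0},{"linear": [0,0,0],"turn": 0},{"linear": [0,0,0],"turn": 0}]'

```text
t: 27.6
ee_pos: [576.4, 199.4, 161.6]
orientation: [3.132, 0.237, -0.004]
ft_force: [-0.7, 0.4, -0.4]
width: 47.8
grasp_force: 30.0
```

```bash
cat >> h.py <<'E'
def held(y):
    d=snap("wrist"); o=ctrl.get_obs(); print("N0+y",N0+y)
    blocks(d,amin=1000,z=o["ee_pos"][2]-2)
    plan(lane(y,s=80,z=129),-81.4); print("tcp lat",o["ee_pos"][:2]@N-y,"u",o["ee_pos"][:2]@U)
E
python3 -c "
from h import *
held(0)"
```

```text
N0+y 112.0
blob px[147. 274.] A2847 at 569,267 size 77x25 long ang -77.6
blob px[278. 266.] A10596 at 583,200 size 65x50 long ang 8.3
turn 0.0004 (q6 now 1.73) lin [ 0.0013 -0.001   0.0333]
turn -3.1412 (q6 now 1.73) lin [-0.0013  0.001   0.0333]
pos [576.9 199.5 162.3] yang -81.38 tiltz [-1.e-03 -5.e-04 -1.e+00] w 47.9 F [ 0.1 -0.1 -0.4] gf 30.0 t 27.6
tcp lat 110.99735181765807 u 600.2506904992988
```

Call:
arm_command --series '[{"linear": [0,-0.001,0.011],"turn": 0},{"linear": [0,0,0.011],"turn": 0},{"linear": [0,0,0.007],"turn": 0},{"linear": [0,0,0.003],"turn": 0},{"linear": [0,0,0],"turn": 0},{"linear": [0,0,0],"turn": 0}]'

```text
t: 28.25
ee_pos: [576.9, 201.9, 130.7]
orientation: [-3.133, -0.238, -0.0]
ft_force: [0.9, 0.0, -1.1]
width: 47.7
grasp_force: 30.0
```

Call:
arm_command --series '[{"linear": [0,0,0],"turn": 0},{"linear": [0,0,0],"turn": 0},{"linear": [0,0,0],"turn": 0},{"linear": [0,0,0],"turn": 0},{"linear": [0,0,0],"turn": 0},{"linear": [0,0,0],"turn": 0}]' --jaw 0.4

```text
t: 28.85
ee_pos: [576.8, 201.8, 130.7]
orientation: [3.133, 0.238, 0.0]
ft_force: [0.5, 0.4, -0.0]
width: 61.7
grasp_force: 0.0
```

Call:
arm_command --series '[{"linear": [0,0,-0.02],"turn": 0},{"linear": [0,0,-0.03],"turn": 0},{"linear": [0,0,-0.03],"turn": 0},{"linear": [0,0,0],"turn": 0}]'

```text
t: 29.25
ee_pos: [579.2, 202.6, 215.0]
orientation: [-3.131, -0.237, -0.011]
ft_force: [0.6, -0.0, 0.3]
width: 61.8
grasp_force: 0.0
```

```bash
python3 - <<'E'
from h import *
indeck()
plan([612,-377,180],-81.4)
E
```

```text
on deck (want lane y, s~15-33):
blob px[280. 265.] A2794 at 530,194 size 60x50 long ang 8.7
blob px[188. 262.] A4066 at 514,291 size 119x61 long ang -79.0
turn 0.0013 (q6 now 1.74) lin [-0.0531  0.5778  0.0321]
turn -3.1403 (q6 now 1.74) lin [ 0.0531 -0.5778  0.0321]
pos [578.  202.3 212.8] yang -81.32 tiltz [ 0.0041  0.0013 -1.    ] w 61.3 F [ 0.3  0.4 -0.5] gf 0.0 t 29.3
```

Call:
arm_command --series '[{"linear": [-0.0036,0.0385,0.0022],"turn": 0},{"linear": [-0.0036,0.0385,0.0022],"turn": 0},{"linear": [-0.0036,0.0385,0.0022],"turn": 0},{"linear": [-0.0036,0.0385,0.0022],"turn": 0},{"linear": [-0.0036,0.0385,0.0022],"turn": 0},{"linear": [-0.0036,0.0385,0.0022],"turn": 0},{"linear": [-0.0036,0.0385,0.0022],"turn": 0},{"linear": [-0.0036,0.0385,0.0022],"turn": 0},{"linear": [-0.0036,0.0385,0.0022],"turn": 0},{"linear": [-0.0036,0.0385,0.0022],"turn": 0}]' --jaw 0.8

```text
t: 30.3
ee_pos: [598.2, -185.5, 187.0]
orientation: [-3.132, -0.237, 0.003]
ft_force: [-0.0, -0.7, -0.1]
width: 79.0
grasp_force: 0.0
```

Call:
arm_command --series '[{"linear": [-0.0036,0.0385,0.0022],"turn": 0},{"linear": [-0.0036,0.0385,0.0022],"turn": 0},{"linear": [-0.0036,0.0385,0.0022],"turn": 0},{"linear": [-0.0036,0.0385,0.0022],"turn": 0},{"linear": [-0.0036,0.0385,0.0022],"turn": 0},{"linear": [0,0,0],"turn": 0.1115},{"linear": [0,0,0],"turn": 0.1115},{"linear": [0,0,0],"turn": 0.1115},{"linear": [0,0,0],"turn": 0},{"linear": [0,0,0],"turn": 0}]'

```text
t: 31.3
ee_pos: [610.0, -376.8, 176.4]
orientation: [-3.128, 0.282, 0.003]
ft_force: [-0.1, 0.1, 0.5]
width: 79.0
grasp_force: 0.0
```

```bash
python3 - <<'E'
from h import *
d=snap("wrist"); blocks(d,amin=1200)
plan([612,-377,26],-100.5)
E
```

```text
blob px[281. 201.] A3335 at 615,-379 size 66x48 long ang -10.3
turn 0.0029 (q6 now 1.18) lin [ 0.0021 -0.0002  0.1507]
turn -3.1387 (q6 now 1.18) lin [-0.0021  0.0002  0.1507]
pos [ 610.1 -376.9  176.7] yang -100.33 tiltz [-1.2e-03  7.0e-04 -1.0e+00] w 78.9 F [ 0.3 -0.2 -0.6] gf 0.0 t 31.4
```

Call:
arm_command --series '[{"linear": [0.003,0.0015,0.025],"turn": 0.003},{"linear": [0,0,0.03],"turn": 0},{"linear": [0,0,0.03],"turn": 0},{"linear": [0,0,0.03],"turn": 0},{"linear": [0,0,0.02],"turn": 0},{"linear": [0,0,0.012],"turn": 0},{"linear": [0,0,0.004],"turn": 0},{"linear": [0,0,0],"turn": 0}]'

```text
t: 32.15
ee_pos: [613.4, -379.4, 26.9]
orientation: [3.128, -0.291, 0.0]
ft_force: [0.3, -0.4, 0.5]
width: 79.0
grasp_force: 0.0
```

Call:
arm_command --series '[{"linear": [0,0,0],"turn": 0},{"linear": [0,0,0],"turn": 0},{"linear": [0,0,0],"turn": 0},{"linear": [0,0,0],"turn": 0},{"linear": [0,0,0],"turn": 0}]' --jaw -1

```text
t: 32.65
ee_pos: [613.4, -379.4, 27.3]
orientation: [3.128, -0.292, 0.001]
ft_force: [0.9, 0.4, 3.7]
width: 47.8
grasp_force: 30.0
```

Call:
arm_command --series '[{"linear": [0,0,-0.02],"turn": 0},{"linear": [0,0,-0.03],"turn": 0},{"linear": [0,0,-0.04],"turn": 0},{"linear": [0,0,-0.04],"turn": 0},{"linear": [0,0,-0.03],"turn": -0.11},{"linear": [0,0,0],"turn": -0.11},{"linear": [0,0,0],"turn": -0.11},{"linear": [0,0,0],"turn": 0}]'

```text
t: 33.45
ee_pos: [613.3, -379.3, 188.5]
orientation: [3.132, 0.227, 0.002]
ft_force: [-0.1, -0.5, -0.4]
width: 47.6
grasp_force: 30.0
```

```bash
python3 -c "
from h import *
plan(lane(-64,s=80,z=160),-81.4)"
```

```text
turn -0.0052 (q6 now 0.86) lin [ 0.0518 -0.5147  0.028 ]
turn 3.1364 (q6 now 0.86) lin [-0.0518  0.5147  0.028 ]
pos [ 613.3 -379.3  188.5] yang -81.7 tiltz [ 1.3e-03 -9.0e-04 -1.0e+00] w 47.6 F [-0.1 -0.5 -0.4] gf 30.0 t 33.5
```

Call:
arm_command --series '[{"linear": [0.004,-0.0396,0],"turn": -0.005},{"linear": [0.004,-0.0396,0],"turn": 0},{"linear": [0.004,-0.0396,0],"turn": 0},{"linear": [0.004,-0.0396,0],"turn": 0},{"linear": [0.004,-0.0396,0],"turn": 0},{"linear": [0.004,-0.0396,0],"turn": 0},{"linear": [0.004,-0.0396,0],"turn": 0},{"linear": [0.004,-0.0396,0],"turn": 0},{"linear": [0.004,-0.0396,0],"turn": 0},{"linear": [0.004,-0.0396,0],"turn": 0}]'

```text
t: 34.45
ee_pos: [593.9, 19.9, 187.3]
orientation: [3.133, 0.228, 0.0]
ft_force: [0.4, 0.2, -0.6]
width: 47.7
grasp_force: 30.0
```

Call:
arm_command --series '[{"linear": [0.004,-0.0396,0],"turn": 0},{"linear": [0.004,-0.0396,0],"turn": 0},{"linear": [0.003,-0.0395,0],"turn": 0},{"linear": [0,0,0.012],"turn": 0},{"linear": [0,0,0.012],"turn": 0},{"linear": [0,0,0],"turn": 0},{"linear": [0,0,0],"turn": 0}]'

```text
t: 35.15
ee_pos: [587.2, 136.0, 162.1]
orientation: [3.133, 0.23, -0.002]
ft_force: [-0.5, 0.0, -0.3]
width: 48.1
grasp_force: 30.0
```

```bash
python3 -c "
from h import *
held(-64)"
```

```text
N0+y 48.0
blob px[127. 277.] A4438 at 574,222 size 119x33 long ang -68.9
blob px[278. 267.] A10604 at 593,138 size 66x51 long ang 7.6
turn -0.0035 (q6 now 1.63) lin [ 0.0002 -0.0013  0.0336]
turn 3.1381 (q6 now 1.63) lin [-0.0002  0.0013  0.0336]
pos [587.6 136.1 162.6] yang -81.6 tiltz [-5.e-04 -2.e-04 -1.e+00] w 47.6 F [ 0.4  0.3 -0.4] gf 30.0 t 35.2
tcp lat 110.6769210300095 u 601.3111787373093
```

Call:
arm_command --series '[{"linear": [-0.001,-0.001,0.011],"turn": -0.0035},{"linear": [0,0,0.011],"turn": 0},{"linear": [0,0,0.007],"turn": 0},{"linear": [0,0,0.003],"turn": 0},{"linear": [0,0,0],"turn": 0},{"linear": [0,0,0],"turn": 0}]'

```text
t: 35.8
ee_pos: [586.4, 138.3, 130.7]
orientation: [-3.132, -0.239, -0.0]
ft_force: [-0.5, 0.0, -1.4]
width: 47.9
grasp_force: 30.0
```

Call:
arm_command --series '[{"linear": [0,0,0],"turn": 0},{"linear": [0,0,0],"turn": 0},{"linear": [0,0,0],"turn": 0},{"linear": [0,0,0],"turn": 0},{"linear": [0,0,0],"turn": 0},{"linear": [0,0,0],"turn": 0}]' --jaw 0.4

```text
t: 36.4
ee_pos: [586.3, 138.2, 130.7]
orientation: [-3.132, -0.239, -0.0]
ft_force: [0.7, -0.4, -0.9]
width: 61.5
grasp_force: 0.0
```

Call:
arm_command --series '[{"linear": [0,0,-0.02],"turn": 0},{"linear": [0,0,-0.03],"turn": 0},{"linear": [0,0,-0.03],"turn": 0},{"linear": [0,0,0],"turn": 0}]'

```text
t: 36.8
ee_pos: [588.8, 138.7, 214.9]
orientation: [-3.131, -0.239, -0.011]
ft_force: [0.3, -0.6, -0.0]
width: 61.7
grasp_force: 0.0
```

```bash
python3 - <<'E'
from h import *
indeck()
plan([433,-251,180],-81.4)
blocks(snap("top","pics/t6.png"),amin=100,fish=False)
E
```

```text
on deck (want lane y, s~15-33):
blob px[279. 264.] A2739 at 540,130 size 61x50 long ang 8.7
blob px[155. 259.] A6223 at 520,261 size 187x61 long ang -80.8
turn 0.0023 (q6 now 1.63) lin [-0.2112  0.362   0.0317]
turn -3.1393 (q6 now 1.63) lin [ 0.2112 -0.362   0.0317]
pos [587.5 138.5 212.8] yang -81.27 tiltz [ 4.2e-03  9.0e-04 -1.0e+00] w 61.5 F [ 0.9 -0.3 -0.6] gf 0.0 t 36.9
blob px[348. 250.] A336 at 433,-251 size 60x40 long ang -31.3
blob px[183. 200.] A470 at 544,142 size 65x47 long ang 7.9
```

Call:
arm_command --series '[{"linear": [-0.0192,0.0329,0],"turn": 0},{"linear": [-0.0192,0.0329,0],"turn": 0},{"linear": [-0.0192,0.0329,0],"turn": 0},{"linear": [-0.0192,0.0329,0],"turn": 0},{"linear": [-0.0192,0.0329,0],"turn": 0},{"linear": [-0.0192,0.0329,0],"turn": 0},{"linear": [-0.0192,0.0329,0.005],"turn": 0},{"linear": [-0.0192,0.0329,0.008],"turn": 0},{"linear": [-0.0192,0.0329,0.009],"turn": 0},{"linear": [-0.0192,0.0329,0.009],"turn": 0}]' --jaw 0.8

```text
t: 37.9
ee_pos: [444.8, -217.0, 178.0]
orientation: [-3.131, -0.239, 0.003]
ft_force: [0.2, 0.0, -0.5]
width: 78.8
grasp_force: 0.0
```

Call:
arm_command --series '[{"linear": [-0.0192,0.0329,0],"turn": 0},{"linear": [0,0,0],"turn": 0.14},{"linear": [0,0,0],"turn": 0.14},{"linear": [0,0,0],"turn": 0.14},{"linear": [0,0,0],"turn": 0.14},{"linear": [0,0,0],"turn": 0.138},{"linear": [0,0,0],"turn": 0},{"linear": [0,0,0],"turn": 0}]'

```text
t: 38.7
ee_pos: [431.9, -251.2, 178.7]
orientation: [-3.026, 0.841, 0.003]
ft_force: [0.8, -0.2, -0.0]
width: 79.1
grasp_force: 0.0
```

```bash
python3 - <<'E'
from h import *
d=snap("wrist"); blocks(d,amin=1200)
plan([433,-251,26],-121.3)
E
```

```text
blob px[279. 201.] A3371 at 435,-253 size 67x48 long ang -31.2
turn 0.0040 (q6 now 1.56) lin [ 0.0009 -0.0007  0.153 ]
turn -3.1375 (q6 now 1.56) lin [-0.0009  0.0007  0.153 ]
pos [ 432.1 -251.3  179. ] yang -121.07 tiltz [-1.2e-03  7.0e-04 -1.0e+00] w 79.0 F [-0.   0.   0.1] gf 0.0 t 38.8
```

Call:
arm_command --series '[{"linear": [0.002,0,0.025],"turn": 0.003},{"linear": [0,0,0.03],"turn": 0},{"linear": [0,0,0.03],"turn": 0},{"linear": [0,0,0.03],"turn": 0},{"linear": [0,0,0.022],"turn": 0},{"linear": [0,0,0.012],"turn": 0},{"linear": [0,0,0.004],"turn": 0},{"linear": [0,0,0],"turn": 0}]'

```text
t: 39.55
ee_pos: [434.2, -252.6, 26.6]
orientation: [-3.024, 0.85, 0.001]
ft_force: [0.4, 1.0, 0.6]
width: 78.8
grasp_force: 0.0
```

Call:
arm_command --series '[{"linear": [0,0,0],"turn": 0},{"linear": [0,0,0],"turn": 0},{"linear": [0,0,0],"turn": 0},{"linear": [0,0,0],"turn": 0},{"linear": [0,0,0],"turn": 0}]' --jaw -1

```text
t: 40.05
ee_pos: [434.4, -252.8, 27.1]
orientation: [3.024, -0.851, 0.001]
ft_force: [-0.5, -0.4, 4.5]
width: 47.8
grasp_force: 30.0
```

Call:
arm_command --series '[{"linear": [0,0,-0.02],"turn": 0},{"linear": [0,0,-0.03],"turn": 0},{"linear": [0,0,-0.04],"turn": 0},{"linear": [0,0,-0.04],"turn": -0.14},{"linear": [0,0,-0.03],"turn": -0.14},{"linear": [0,0,0],"turn": -0.14},{"linear": [0,0,0],"turn": -0.14},{"linear": [0,0,0],"turn": -0.136},{"linear": [0,0,0],"turn": 0}]'

```text
t: 40.95
ee_pos: [434.0, -252.5, 186.7]
orientation: [3.133, 0.233, -0.0]
ft_force: [-0.7, -0.7, -0.8]
width: 47.7
grasp_force: 30.0
```

```bash
python3 -c "
from h import *
plan(lane(-128,s=80,z=160),-81.4)"
```

```text
turn -0.0014 (q6 now 0.87) lin [ 0.2101 -0.2986  0.0267]
turn 3.1402 (q6 now 0.87) lin [-0.2101  0.2986  0.0267]
pos [ 434.  -252.5  186.7] yang -81.48 tiltz [-0. -0. -1.] w 47.7 F [-0.7 -0.7 -0.8] gf 30.0 t 41.0
```

Call:
arm_command --series '[{"linear": [0.0233,-0.0332,0],"turn": -0.001},{"linear": [0.0233,-0.0332,0],"turn": 0},{"linear": [0.0233,-0.0332,0],"turn": 0},{"linear": [0.0233,-0.0332,0],"turn": 0},{"linear": [0.0233,-0.0332,0],"turn": 0},{"linear": [0.0233,-0.0332,0],"turn": 0},{"linear": [0.0233,-0.0332,0],"turn": 0},{"linear": [0.0233,-0.0332,0],"turn": 0},{"linear": [0.0233,-0.0332,0],"turn": 0},{"linear": [0,0,0],"turn": 0}]'

```text
t: 41.95
ee_pos: [599.3, 77.8, 186.6]
orientation: [-3.132, -0.233, -0.003]
ft_force: [-0.0, 0.1, -0.6]
width: 47.7
grasp_force: 30.0
```

Call:
arm_command --series '[{"linear": [0,0,0.012],"turn": 0},{"linear": [0,0,0.012],"turn": 0},{"linear": [0,0,0],"turn": 0},{"linear": [0,0,0],"turn": 0}]'

```text
t: 42.35
ee_pos: [596.6, 72.7, 161.8]
orientation: [3.133, 0.23, -0.003]
ft_force: [0.3, 0.0, -1.5]
width: 47.8
grasp_force: 30.0
```

```bash
python3 -c "
from h import *
held(-128)"
```

```text
N0+y -16.0
blob px[180. 273.] A16279 at 591,155 size 212x65 long ang -81.4
turn -0.0035 (q6 now 1.53) lin [ 0.0002 -0.0012  0.0334]
turn 3.1381 (q6 now 1.53) lin [-0.0002  0.0012  0.0334]
pos [597.1  72.9 162.4] yang -81.6 tiltz [-7.e-04 -1.e-04 -1.e+00] w 47.7 F [-0.4  0.6 -0.6] gf 30.0 t 42.4
tcp lat 110.80417561940244 u 601.3203635928718
```

Call:
arm_command --series '[{"linear": [-0.001,-0.001,0.011],"turn": -0.0035},{"linear": [0,0,0.011],"turn": 0},{"linear": [0,0,0.007],"turn": 0},{"linear": [0,0,0.003],"turn": 0},{"linear": [0,0,0],"turn": 0},{"linear": [0,0,0],"turn": 0}]'

```text
t: 43.0
ee_pos: [596.5, 74.8, 130.7]
orientation: [3.133, 0.238, 0.0]
ft_force: [0.5, -0.2, -0.9]
width: 47.7
grasp_force: 30.0
```

Call:
arm_command --series '[{"linear": [0,0,0],"turn": 0},{"linear": [0,0,0],"turn": 0},{"linear": [0,0,0],"turn": 0},{"linear": [0,0,0],"turn": 0},{"linear": [0,0,0],"turn": 0},{"linear": [0,0,0],"turn": 0}]' --jaw 0.4

```text
t: 43.6
ee_pos: [596.3, 74.7, 130.7]
orientation: [3.133, 0.238, 0.0]
ft_force: [-0.1, -0.2, -0.1]
width: 61.7
grasp_force: 0.0
```

Call:
arm_command --series '[{"linear": [0,0,-0.02],"turn": 0},{"linear": [0,0,-0.03],"turn": 0},{"linear": [0,0,-0.03],"turn": 0},{"linear": [0,0,-0.03],"turn": 0},{"linear": [-0.04,-0.02,0],"turn": 0},{"linear": [-0.04,-0.02,0],"turn": 0},{"linear": [-0.04,-0.02,0],"turn": 0},{"linear": [0,0,0],"turn": 0},{"linear": [0,0,0],"turn": 0}]'

```text
t: 44.5
ee_pos: [468.4, 116.2, 241.2]
orientation: [-3.132, -0.24, -0.002]
ft_force: [1.2, -0.0, 0.3]
width: 61.5
grasp_force: 0.0
```

```bash
python3 - <<'E'
from h import *
d=snap("wrist","pics/w7.png"); np.save("w7.npy",d,allow_pickle=True)
plan([447.7,187,180],-81.4)
blocks(snap("top","pics/t7.png"),amin=100,fish=False)
E
```

```text
turn 0.0023 (q6 now 1.64) lin [-0.011  -0.0734  0.0612]
turn -3.1393 (q6 now 1.64) lin [0.011  0.0734 0.0612]
pos [469.4 116.1 241.2] yang -81.27 tiltz [ 1.8e-03  2.0e-04 -1.0e+00] w 61.6 F [-0.4 -0.   0.6] gf 0.0 t 44.5
blob px[218. 196.] A141 at 556,61 size 61x18 long ang 8.4
```

View pics/w7.png

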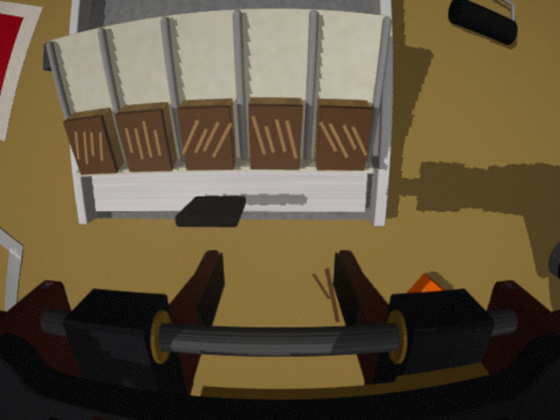

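All five blocks sit in their lanes against the stop, and no brown block is left on the table. Now the tab.

Call:
arm_command --series '[{"linear": [0,0,0],"turn": -0.145},{"linear": [0,0,0],"turn": -0.145},{"linear": [0,0,0],"turn": -0.145},{"linear": [0,0,0],"turn": -0.145},{"linear": [0,0,0],"turn": -0.145},{"linear": [0,0,0],"turn": -0.145},{"linear": [0,0,0],"turn": -0.145},{"linear": [0,0,0],"turn": -0.145},{"linear": [0,0,0],"turn": -0.145},{"linear": [0,0,0],"turn": -0.145}]' --jaw -0.05

```text
t: 45.6
ee_pos: [470.1, 115.5, 240.6]
orientation: [2.181, 2.261, 0.001]
ft_force: [-0.0, -0.3, 0.1]
width: 41.7
grasp_force: 0.0
```

Call:
arm_command --series '[{"linear": [0,0,0],"turn": -0.118},{"linear": [0,0,0],"turn": 0},{"linear": [0,0,0],"turn": 0}]'

```text
t: 45.9
ee_pos: [469.5, 115.7, 240.6]
orientation: [2.054, 2.377, 0.0]
ft_force: [-0.5, 0.6, 0.0]
width: 41.8
grasp_force: 0.0
```

```bash
python3 - <<'E'
from h import *
plan([447.7,186,130],8.6)
t=snap("top"); blocks(t,amin=100,fish=False)
E
```

```text
turn -0.0050 (q6 now 0.07) lin [ 0.0728 -0.011   0.1106]
turn 3.1366 (q6 now 0.07) lin [-0.0728  0.011   0.1106]
pos [469.5 115.7 240.6] yang 8.32 tiltz [ 2.e-04 -0.e+00 -1.e+00] w 41.8 F [-0.5  0.6  0. ] gf 0.0 t 45.9
blob px[188. 200.] A242 at 545,131 size 64x24 long ang 3.4
blob px[212. 197.] A468 at 554,75 size 66x47 long ang 9.3
```

Call:
arm_command --series '[{"linear": [0.036,-0.0055,0.01],"turn": -0.005},{"linear": [0.0365,-0.0055,0.02],"turn": 0},{"linear": [0,0,0.04],"turn": 0},{"linear": [0,0,0.03],"turn": 0},{"linear": [0,0,0.025],"turn": 0},{"linear": [0,0,0.02],"turn": 0},{"linear": [0,0,0.009],"turn": 0},{"linear": [0,0,0],"turn": 0}]'

```text
t: 46.75
ee_pos: [446.4, 185.6, 85.7]
orientation: [-2.045, -2.384, 0.003]
ft_force: [-0.3, 0.5, 0.4]
width: 41.8
grasp_force: 0.0
```

Call:
arm_command --series '[{"linear": [0,0,0],"turn": 0},{"linear": [0,0,0],"turn": 0},{"linear": [0,0,0],"turn": 0},{"linear": [0,0,0],"turn": 0},{"linear": [0,0,0],"turn": 0}]' --jaw -1

```text
t: 47.25
ee_pos: [447.7, 186.1, 87.4]
orientation: [2.044, 2.385, 0.003]
ft_force: [2.1, -0.5, 4.3]
width: 12.0
grasp_force: 30.0
```

Call:
arm_command --series '[{"linear": [0,0.003,0],"turn": 0},{"linear": [0,0.005,0],"turn": 0},{"linear": [0,0.007,0],"turn": 0},{"linear": [0,0.008,0],"turn": 0},{"linear": [0,0.008,0],"turn": 0},{"linear": [0,0.008,0],"turn": 0},{"linear": [0,0.008,0],"turn": 0},{"linear": [0,0.008,0],"turn": 0},{"linear": [0,0.008,0],"turn": 0},{"linear": [0,0.007,0],"turn": 0}]'

```text
t: 48.25
ee_pos: [516.7, 196.5, 87.4]
orientation: [2.044, 2.385, 0.001]
ft_force: [0.7, -3.6, 7.0]
width: 11.8
grasp_force: 30.0
```

Call:
arm_command --series '[{"linear": [-0.0005,0.007,0],"turn": 0},{"linear": [0,0.007,0],"turn": 0},{"linear": [0,0.006,0],"turn": 0},{"linear": [0,0.005,0],"turn": 0},{"linear": [0,0.004,0],"turn": 0},{"linear": [0,0.004,0],"turn": 0},{"linear": [0,0.003,0],"turn": 0},{"linear": [0,0.003,0],"turn": 0},{"linear": [0,0,0],"turn": 0}]'

```text
t: 49.15
ee_pos: [555.0, 202.2, 87.4]
orientation: [2.045, 2.385, 0.001]
ft_force: [-2.2, -0.8, 7.6]
width: 11.8
grasp_force: 30.0
```

Call:
arm_command --series '[{"linear": [0,0.002,0],"turn": 0},{"linear": [0,0.002,0],"turn": 0},{"linear": [0,0.002,0],"turn": 0},{"linear": [0,0,0],"turn": 0}]'

```text
t: 49.55
ee_pos: [561.6, 203.2, 87.4]
orientation: [2.044, 2.384, 0.003]
ft_force: [2.8, -0.3, 5.0]
width: 11.6
grasp_force: 30.0
```

Call:
arm_command --series '[{"linear": [0,0.002,0],"turn": 0},{"linear": [0,0.0015,0],"turn": 0},{"linear": [0,0.001,0],"turn": 0},{"linear": [0,0,0],"turn": 0}]'

```text
t: 49.95
ee_pos: [566.3, 203.9, 87.4]
orientation: [2.043, 2.384, 0.003]
ft_force: [4.5, -0.8, 5.6]
width: 12.1
grasp_force: 30.0
```

Call:
arm_command --series '[{"linear": [0,0.0015,0],"turn": 0},{"linear": [0,0,0],"turn": 0},{"linear": [0,0,0],"turn": 0}]'

```text
t: 50.25
ee_pos: [566.4, 203.9, 87.4]
orientation: [-2.044, -2.385, -0.0]
ft_force: [-0.8, -1.8, 10.1]
width: 11.9
grasp_force: 30.0
```

Stopped at travel 0.120, fully home. Release, lift, back off and check.

Call:
arm_command --series '[{"linear": [0,0,0],"turn": 0},{"linear": [0,0,0],"turn": 0},{"linear": [0,0,0],"turn": 0},{"linear": [0,0,0],"turn": 0},{"linear": [0,0,-0.02],"turn": 0},{"linear": [0,0,-0.03],"turn": 0},{"linear": [0,0,-0.04],"turn": 0},{"linear": [0,0,-0.04],"turn": 0},{"linear": [0,0,-0.03],"turn": 0},{"linear": [0,0,0],"turn": 0}]' --jaw -0.05

```text
t: 51.25
ee_pos: [568.7, 204.8, 251.4]
orientation: [2.041, 2.383, 0.011]
ft_force: [1.5, 0.1, -0.0]
width: 41.6
grasp_force: 0.0
```

Call:
arm_command --series '[{"linear": [0.01,-0.04,0],"turn": 0},{"linear": [0.01,-0.04,0],"turn": 0},{"linear": [0.01,-0.03,0],"turn": 0},{"linear": [0,0,0],"turn": 0},{"linear": [0,0,0],"turn": 0}]'

```text
t: 51.75
ee_pos: [452.8, 216.8, 246.2]
orientation: [-2.043, -2.387, 0.001]
ft_force: [0.2, 0.3, -0.2]
width: 41.8
grasp_force: 0.0
```

```bash
python3 - <<'E'
from h import *
w=snap("wrist")["frame"]; s=snap("scene")["frame"]
a=cv2.resize(s[150:380,140:500],(626,400)); b=cv2.resize(w[:280],(400,200))
out=np.zeros((600,640,3),np.uint8); out[:400,:626]=a; out[400:,:400]=b; cv2.imwrite("pics/fin.png",out)
blocks(snap("top"),amin=100,fish=False); plan([450,190,240],8.6)
E
```

```text
blob px[124. 156.] A430 at 649,295 size 69x49 long ang 11.3
blob px[151. 154.] A460 at 659,227 size 69x48 long ang 13.8
blob px[179. 151.] A446 at 668,161 size 67x47 long ang 8.1
blob px[207. 147.] A442 at 679,93 size 67x47 long ang 9.9
turn 0.0035 (q6 now 0.27) lin [-0.0258 -0.0081  0.0064]
turn -3.1380 (q6 now 0.27) lin [0.0258 0.0081 0.0064]
pos [454.2 216.7 246.4] yang 8.8 tiltz [ 2.e-04 -0.e+00 -1.e+00] w 41.4 F [ 0.4  0.6 -0.5] gf 0.0 t 51.9
```

View pics/fin.png

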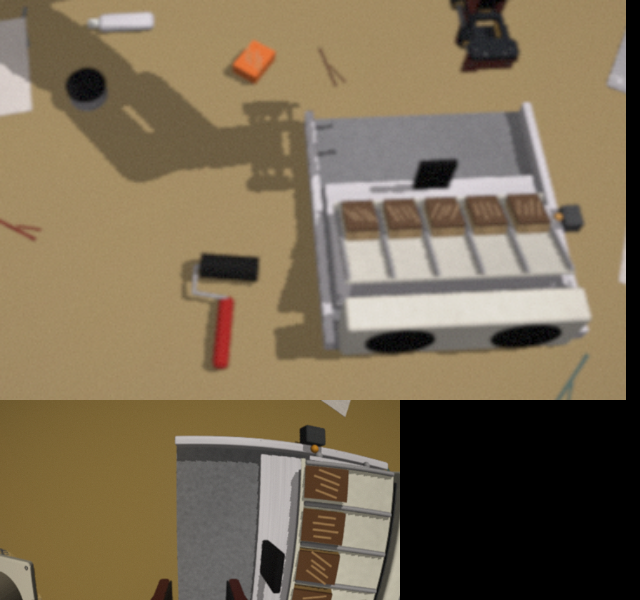

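The rack is home, with five blocks flat against the stop. The tin, roller, tube and orange piece are where they were.

```bash
python3 -c "
from workcell import ctrl
print(ctrl.close_job())"
```

```text
the job is handed in; nothing more can be done
None
```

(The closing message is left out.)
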